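# Lid the kitchen pots

## Task

Put each of the four loose wooden lids on the white pot it fits - small, medium and large round, and oblong - so that every lid is fully home, level on the rim with its plug down in the mouth. Leave the pots where they stand, do not knock over the red spice tin, and let go of everything at the end.

Things in the scene. Friction and masses are not known exactly. Their poses are not given: they have to be found in the camera images.
- knob_small (a point): Light wooden small round lid: plate 74 mm across, round knob 22 mm across, round plug underneath 42 mm across. Lies flat on the counter, knob up. 52 mm tall in all: plug 8 mm, plate 4 mm, knob 40 mm. The point is in the middle of the knob, on the lid's centre line, 20 mm below the knob's top, 20 mm above the plate and 32 mm above the underside of the plug; z up.
- mouth_small (a point): small round white ceramic pot, 66 mm across outside, mouth 56 mm across, walls 5 mm, 50 mm tall, open, loose on the counter. The point is the centre of the mouth, level with the rim, 50 mm above its foot; z up. With its lid on, the plate rests on the rim, the plug hangs 8 mm into the mouth and the middle of the knob is 24 mm above this point.
- knob_medium (a point): Light wooden medium round lid: plate 100 mm across, round knob 22 mm across, round plug underneath 68 mm across. Lies flat on the counter, knob up. 52 mm tall in all: plug 8 mm, plate 4 mm, knob 40 mm. The point is in the middle of the knob, on the lid's centre line, 20 mm below the knob's top, 20 mm above the plate and 32 mm above the underside of the plug; z up.
- mouth_medium (a point): medium round white ceramic pot, 92 mm across outside, mouth 82 mm across, walls 5 mm, 50 mm tall, open, loose on the counter. The point is the centre of the mouth, level with the rim, 50 mm above its foot; z up. With its lid on, the plate rests on the rim, the plug hangs 8 mm into the mouth and the middle of the knob is 24 mm above this point.
- knob_large (a point): Light wooden large round lid: plate 126 mm across, round knob 22 mm across, round plug underneath 94 mm across. Lies flat on the counter, knob up. 52 mm tall in all: plug 8 mm, plate 4 mm, knob 40 mm. The point is in the middle of the knob, on the lid's centre line, 20 mm below the knob's top, 20 mm above the plate and 32 mm above the underside of the plug; z up.
- mouth_large (a point): large round white ceramic pot, 118 mm across outside, mouth 108 mm across, walls 5 mm, 50 mm tall, open, loose on the counter. The point is the centre of the mouth, level with the rim, 50 mm above its foot; z up. With its lid on, the plate rests on the rim, the plug hangs 8 mm into the mouth and the middle of the knob is 24 mm above this point.
- knob_oblong (a point): Light wooden oblong lid: plate 120 x 84 mm (long side along its x axis, short side along y), block knob 36 mm (along x) by 20 mm (along y), plug underneath 86 x 50 mm. Lies flat on the counter, knob up. 52 mm tall in all: plug 8 mm, plate 4 mm, knob 40 mm. The point is in the middle of the knob, on the lid's centre line, 20 mm below the knob's top, 20 mm above the plate and 32 mm above the underside of the plug; z up.
- mouth_oblong (a point): oblong box-shaped white ceramic pot, 112 x 76 mm outside (long side along its x axis), mouth 102 x 66 mm, walls 5 mm, 50 mm tall, open, loose on the counter. The point is the centre of the mouth, level with the rim, 50 mm above its foot; z up. With its lid on, the plate rests on the rim, the plug hangs 8 mm into the mouth and the middle of the knob is 24 mm above this point.
- tin_center (a point): Red plastic spice tin with a white twist cap, 48 mm across, 58 mm tall, standing loose among the pots and lids; not to be knocked over. The point is its centre, half-way up. (A lime and a garlic bulb, 45 mm tall at most, also lie among the pots and lids; a wide white soup bowl, 150 mm across, and a big aluminium pan lid, 216 mm across, lie beyond them and have no part in the job.)
Things that resemble listed ones, but are neither listed nor needed, are in the scene too. Leave any purple look-alike of the part that bears knob_large alone.

How it is judged:
At the end, for the whole second after the job is handed in: Each lid sits on its own pot: centred within 12 mm, its knob's middle 20 to 28 mm above the rim centre, lid and pot upright within 0.08 rad, the oblong lid lined up with its pot within 0.25 rad; all released and at rest (horizontal distance between knob_small and mouth_small below 0.012 m and z of knob_small in the frame of mouth_small between 0.02 and 0.028 m and angle between each of knob_small, mouth_small, knob_medium, mouth_medium, knob_large, mouth_large, knob_oblong, mouth_oblong's own z axis and vertical below 0.08 rad and linear speed of each of lid_small, pot_small, lid_medium, pot_medium, lid_large, pot_large, lid_oblong, pot_oblong below 0.02 m/s and horizontal distance between knob_medium and mouth_medium below 0.012 m and z of knob_medium in the frame of mouth_medium between 0.02 and 0.028 m and horizontal distance between knob_large and mouth_large below 0.012 m and z of knob_large in the frame of mouth_large between 0.02 and 0.028 m and horizontal distance between knob_oblong and mouth_oblong below 0.012 m and z of knob_oblong in the frame of mouth_oblong between 0.02 and 0.028 m and angle between the x axis of knob_oblong and the x axis of mouth_oblong, either way round below 0.25 rad); the robot touches nothing.
It fails at once if the small pot is shoved more than 40 mm from where it stood (distance of mouth_small from where it was at the start of the episode above 0.04 m).
It fails at once if the medium pot is shoved more than 40 mm from where it stood (distance of mouth_medium from where it was at the start of the episode above 0.04 m).
It fails at once if the large pot is shoved more than 40 mm from where it stood (distance of mouth_large from where it was at the start of the episode above 0.04 m).
It fails at once if the oblong pot is shoved more than 40 mm from where it stood (distance of mouth_oblong from where it was at the start of the episode above 0.04 m).
It fails at once if the spice tin is knocked over (angle between tin_center's own z axis and vertical above 0.5 rad).
It also fails if it takes over 106 s, if anything falls off the work surface, if the arm or the gripper's body presses on something with over 40 N, if the wrist force passes 120 N, or if a joint passes its speed limit or range.

## Robot

A 6-joint arm with a two-finger parallel gripper is mounted at the origin on the work surface. World frame = base frame: x ahead of the robot, y to its left, z up, the work surface at z = 0. Lengths are in m, angles in rad, forces in N, time in s.
With the tool pointing down it reaches from about 0.225 to 0.875 m from the base axis. Payload 3.4 kg.
Tool frame: the origin (TCP) lies at the very end of the fingers, on their centre line; the grasp point (between the pads) lies 19 mm behind it; z points along the fingers, y is the direction in which the jaws open and shut (so a half turn about z gives the same grasp; the last joint's range is limited). The gripper opens to 85 mm and grips with 20 to 120 N. Pads are 22 mm wide; open, the fingers measure 114 mm over their backs; the gripper's body (76 mm by 85 mm) begins 54 mm behind the grasp point. The pads swing forward as they close: fully open they stand 13 mm farther back than shut.
Start: joints at [-1.252, 0.276, 1.505, -0, 1.361, -0.121], TCP at [0.245, -0.52, 0.231] pointing down, gripper open.
Joint ranges: [-2.89, 2.89], [-0.75, 2.08], [0.22, 2.7], [-1.18, 4.32], [0.11, 2.71], [-2.7, 2.7]. Speed limits (rad/s): [2.57, 2.57, 3.14, 3.14, 3.14, 3.14].

## Interface

Orientations are given as a unit quaternion [w, x, y, z].
In Python, from rig import get_state, get_image, calibration, sign_off gives the robot as it stands. The module is installed in compiled form; this text tells all that it offers.
- The arm moves only by the tool drive_tool, never from a script. Its argument "targets" is one flat list of numbers, 7 for each row, row after row: the turn, a rotation vector about the tool's x, y, z in degrees, then the shift along the tool's x, y, z in mm, then the opening, from 0 (shut) to 1 (fully open). In form: [wx, wy, wz, tx, ty, tz, fingers, wx, wy, wz, tx, ty, tz, fingers, ...]. A call has 1 to 12 rows; each row shifts and turns the commanded pose from where the row before left it, along the tool's axes as they then stand; what a row does not reach is not made up. A row lasts 1/8 s, in which the tool goes at most 62.5 mm and 10.7 degrees, less where a joint would pass 70% of its speed; a pose out of reach is approached as far as the arm can. A call is refused whole if a number of a shift passes 62.5 or a number of a turn 10.7, either way. A call with a gripper value outside its range is refused whole. The fingers move at their own pace and stop on an object; "grip_force" is the grip in N (left out, the last holds). Time passes only in rows, so rows that do not move let the fingers close. It gives the time, the measured TCP pose, the force and the opening at its end, in the units of the state.
- get_state(): the state, without advancing time (a new reading comes with each control period).
- get_image(name): name is "scene" or "top" or "wrist"; returns the picture (480x640x3 uint8, red, green, blue); there is no depth.
- calibration(name): a dict with "mtx" (3x3 intrinsics, pixels), "world_to_cam" (4x4, takes a point from world to camera coordinates); the wrist camera has in their place "hand_eye" (4x4, takes a point from camera to tool coordinates, whose origin is the TCP and whose axes are the flange's). Camera axes: x right, y down, z forward; pixel columns grow to the right and rows downward; lengths in m; the calibration is good to about 2 mm. A picture is of the moment at which its call begins: read the wrist's pose just before it. calibration takes no time and is no camera call.
- sign_off(): hands the job in, once; it reports no verdict.
The state is a dict: "clock": time; "qpos": joint angles; "qd": joint speeds; "effort": joint torques, N m; "position": TCP position; "ee_rot": TCP orientation; "contact_force": force on the tool from outside, world axes, zero at the start; "moment": the same for the moment, N m; "width": finger opening in m.
Only numpy, scipy, OpenCV 4.12 (cv2) and the standard library are available. Lean on these libraries where they do the work, as an engineer would, in place of code of your own. Each camera call takes 0.05 s, during which the arm holds its last target.

## Working session

There is one attempt and no reset: what is moved stays moved. The work goes in short steps, Python scripts to look and compute and a tool call to move; the robot and the scene stay as the last step left them, time stands still between calls to the robot, and variables do not carry over. Pictures are saved under pics/ and viewed, and the job is handed in when it is done.

Besides the shell and the picture viewer there is one more tool, called after "Call:" as name(argument=value, ...) on one line, values as JSON. drive_tool: Moves the arm, as the interface text tells. Its arguments: {"type":"object","properties":{"targets":{"type":"array"},"grip_force":{"type":"number"}},"required":["targets"]}

```bash
mkdir -p pics; python3 - <<'E'
from rig import *
import cv2,json
s=get_state();print({k:s[k] for k in('clock','position','ee_rot','width','contact_force')})
for n in('scene','top'):
    cv2.imwrite(f'pics/{n}0.png',get_image(n)[:,:,::-1]);c=calibration(n);print(n,c['mtx'],c['world_to_cam'])
print(calibration('wrist'))
E
```

```text
{'clock': 0.0, 'position': array([ 0.24463242, -0.51979323,  0.23041388]), 'ee_rot': array([-9.27477169e-04,  9.75920885e-01,  2.18122804e-01, -8.70556732e-05]), 'width': 0.08491436669120293, 'contact_force': array([0.38688704, 1.07758277, 0.62910755])}
scene [[554.69651826   0.         320.80621265]
 [  0.         554.69651826 232.85290935]
 [  0.           0.           1.        ]] [[ 0.12587747  0.99181611 -0.02134649 -0.10506738]
 [ 0.50975803 -0.08312618 -0.85629247 -0.15211405]
 [-0.85105911  0.09690638 -0.51604994  1.54940114]
 [ 0.          0.          0.          1.        ]]
top [[612.67045821   0.         321.32360899]
 [  0.         612.67045821 236.91308334]
 [  0.           0.           1.        ]] [[-0.02622009 -0.99963698  0.00619809  0.08336251]
 [-0.99699855  0.02569807 -0.07303083  0.45358068]
 [ 0.07284504 -0.00809436 -0.99731042  1.38976359]
 [ 0.          0.          0.          1.        ]]
{'mtx': array([[400.74083003,   0.        , 315.9803386 ],
       [  0.        , 400.74083003, 240.6678446 ],
       [  0.        ,   0.        ,   1.        ]]), 'hand_eye': array([[ 1.37796871e-03, -9.48991057e-01, -3.15299976e-01,
         8.07698764e-02],
       [ 9.99998964e-01,  1.43861229e-03,  4.03967127e-05,
        -5.59840629e-04],
       [ 4.15258302e-04, -3.15299705e-01,  9.48992057e-01,
        -1.43234755e-01],
       [ 0.00000000e+00,  0.00000000e+00,  0.00000000e+00,
         1.00000000e+00]])}
```

View pics/top0.png

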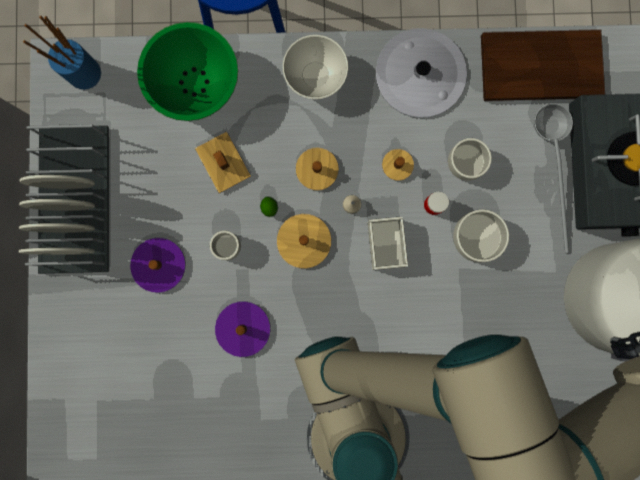

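View pics/scene0.png

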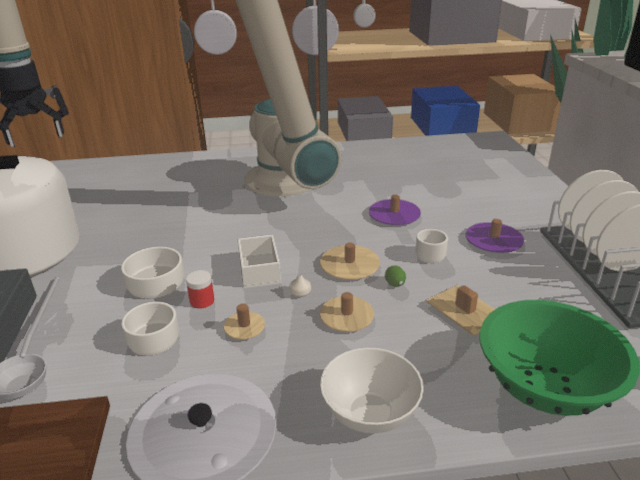

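The top view shows these candidates:
- **Round wooden lids:** large (304,241), medium (318,168), small (398,165).
- **Oblong lid:** (222,162).
- **Pots:** small (225,245), medium (470,158), large (481,235), oblong (388,243).
- **Things to leave alone:** purple look-alikes (158,265) and (243,329), the soup bowl (315,67) and the pan lid (422,73).
- **Clutter:** tin (436,203), lime (269,206), garlic (351,204).

Next I'll check these in close crops.

```bash
python3 - <<'E'
import cv2
im=cv2.imread('pics/top0.png')
a=cv2.resize(im[120:280,190:360],None,fx=4.5,fy=3.6*1.25/1.25*1.25-0.9+0.9,interpolation=cv2.INTER_CUBIC) if 0 else None
def crop(n,x0,y0,w,h,f):
    c=cv2.resize(im[y0:y0+h,x0:x0+w],None,fx=f,fy=f,interpolation=cv2.INTER_CUBIC)
    for x in range((x0+9)//10*10,x0+w,10):
        cv2.line(c,((x-x0)*f,0),((x-x0)*f,(6 if x%50 else 14)),(0,0,255),1)
        if x%20==0: cv2.putText(c,str(x),((x-x0)*f,24),0,.4,(0,0,255),1)
    for y in range((y0+9)//10*10,y0+h,10):
        cv2.line(c,(0,(y-y0)*f),(6,(y-y0)*f),(0,0,255),1)
        if y%20==0: cv2.putText(c,str(y),(8,(y-y0)*f+4),0,.4,(0,0,255),1)
    cv2.imwrite(n,c)
crop('pics/c1.png',190,125,155,145,4)
crop('pics/c2.png',340,125,180,145,4)
E
```

```text
(no output)
```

View pics/c1.png

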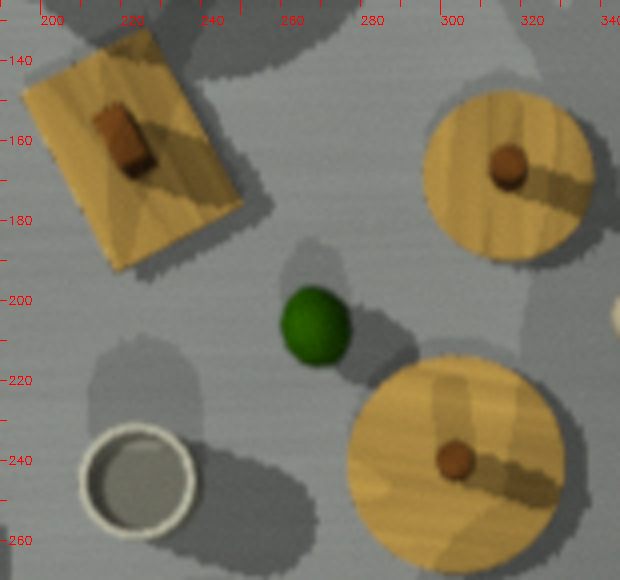

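View pics/c2.png

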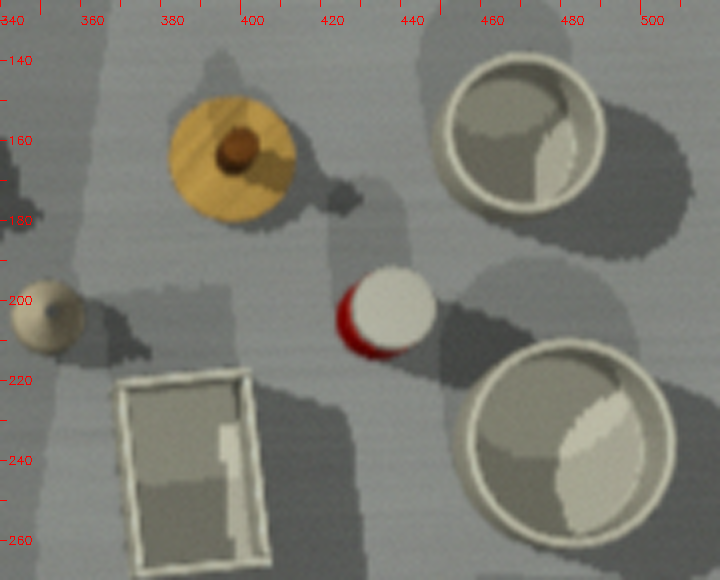

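```bash
cat > h.py <<'E'
import numpy as np
from rig import *
from scipy.spatial.transform import Rotation as R
def ray(n,uv,z):
    c=calibration(n);K=c['mtx'];T=c['world_to_cam']
    d=T[:3,:3].T@np.linalg.solve(K,[uv[0],uv[1],1]);o=-T[:3,:3].T@T[:3,3]
    return o+d*(z-o[2])/d[2]
def proj(n,p):
    c=calibration(n);v=c['mtx']@(c['world_to_cam'][:3,:3]@np.array(p)+c['world_to_cam'][:3,3]);return v[:2]/v[2]
def pose():
    s=get_state();q=s['ee_rot'];return s,R.from_quat([q[1],q[2],q[3],q[0]])
def go(x,y,z,yaw=None):
    "shift in tool axes (mm) to world target; yaw = world angle (deg) of tool y axis"
    s,r=pose();d=r.inv().apply(np.array([x,y,z])-s['position'])*1000
    ty=r.apply([0,1,0]);cy=np.degrees(np.arctan2(ty[1],ty[0]));tz=r.apply([0,0,1])
    print('shift tool mm',d.round(1),'toolY yaw',cy.round(1),'clock',round(s['clock'],2),'pos',s['position'].round(4),'w',round(s['width'],4),'j6',s['qpos'][5].round(2),'j1',s['qpos'][0].round(2),'tz',tz.round(3))
    if yaw is not None:
        t=(yaw-cy+90)%180-90; print('turn about tool z deg',round(-t,1),'(half-turn alt',round(-t-180*np.sign(-t),1),')')
        r2=r*R.from_rotvec([0,0,np.radians(-t)]);print('  shift after turn',(r2.inv().apply(np.array([x,y,z])-s['position'])*1000).round(1))
E
python3 - <<'E'
from h import *
L=dict(small=(398.1,164.6),medium=(317.1,169),large=(304,241),oblong=(223.4,162.1))
P=dict(small=(224.6,245),medium=(471.25,158.25),large=(482.9,235.75),oblong=(388.4,243.4))
for k in L: print(k,ray('top',L[k],.012).round(4),ray('top',P[k],.05).round(4))
print('tin',ray('top',(438,201.5),.058),'lime',ray('top',(269,206),.02),'garlic',ray('top',(351.5,204),.02))
a=[ray('top',p,.012) for p in[(195.5,148),(227.5,131.75),(250.75,176),(220,192.75)]]
b=[ray('top',(340+x/4,125+y/4),.05) for x,y in[(117,380),(250,370),(271,567),(137,577)]]
for q in(a,b):
    for i,j in((0,1),(1,2),(3,2),(0,3)):
        d=q[j]-q[i];print(np.hypot(d[0],d[1]).round(4),np.degrees(np.arctan2(d[1],d[0])).round(1),end=' ; ')
    print()
# knob tops z .052
for k,uv in dict(small=(398+1.8,163-.2),medium=(317,166.5),large=(304,240)).items(): print(k,'knobtop',ray('top',uv,.05).round(4))
S=dict(small=(245,325.5),medium=(347.5,314))
for k,uv in S.items(): print(k,'scene plate',ray('scene',uv,.012).round(4))
E
```

```text
small [ 0.6198 -0.1113  0.012 ] [0.4406 0.2885 0.05  ]
medium [0.6141 0.0772 0.012 ] [ 0.6229 -0.2723  0.05  ]
large [0.4475 0.1116 0.012 ] [ 0.4464 -0.2907  0.05  ]
oblong [0.6358 0.2941 0.012 ] [ 0.4347 -0.078   0.05  ]
tin [ 0.52529197 -0.1913523   0.058     ] lime [0.52957237 0.18981914 0.02      ] garlic [5.29374112e-01 2.38261623e-04 2.00000000e-02]
0.0833 -64.0 ; 0.1177 -153.6 ; 0.0808 -62.5 ; 0.1198 -152.5 ; 
0.075 -87.2 ; 0.1111 -176.0 ; 0.0751 -87.2 ; 0.111 -176.1 ; 
small knobtop [ 0.6166 -0.11    0.05  ]
medium knobtop [0.6128 0.0774 0.05  ]
large knobtop [0.4472 0.1108 0.05  ]
small scene plate [ 0.6276 -0.111   0.012 ]
medium scene plate [0.6237 0.0765 0.012 ]
```

```bash
python3 - <<'E'
import cv2
im=cv2.imread('pics/scene0.png')
c=cv2.resize(im[220:360,110:310],None,fx=4,fy=4,interpolation=cv2.INTER_CUBIC);cv2.imwrite('pics/s1.png',c)
c=cv2.resize(im[220:360,310:510],None,fx=4,fy=4,interpolation=cv2.INTER_CUBIC);cv2.imwrite('pics/s2.png',c)
E
```

```text
(no output)
```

View pics/s1.png

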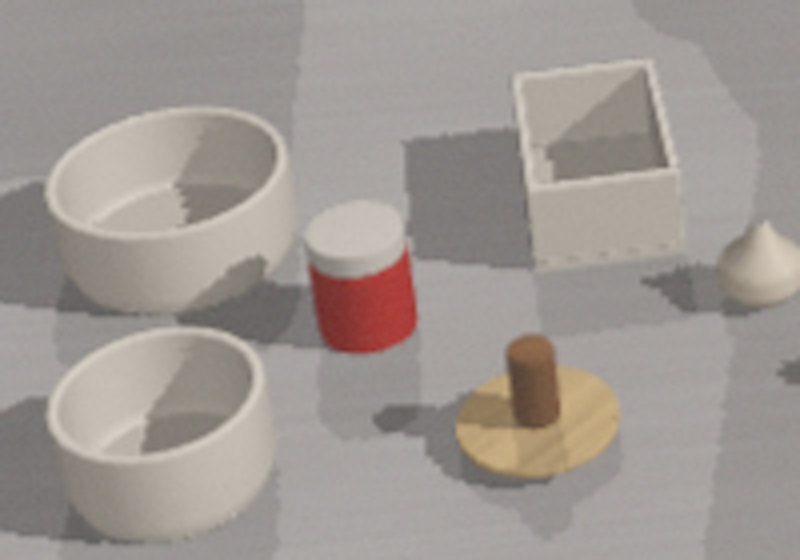

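View pics/s2.png

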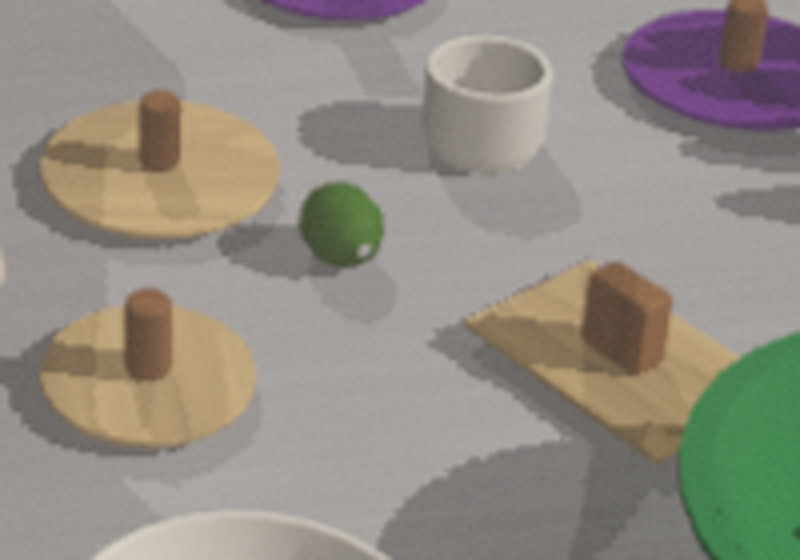

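The crops confirm the matches: three plain wooden round lids graded by size, the oblong lid, and four white pots with upright walls. I'll do the large lid first, hovering over it for a wrist view.

Call:
drive_tool(targets=[0,0,0,38,-40,0,1,0,0,0,38,-40,0,1,0,0,0,38,-40,0,1,0,0,0,38,-40,0,1,0,0,0,38,-40,0,1,0,0,0,38,-40,0,1,0,0,0,38,-40,0,1,0,0,0,38,-40,0,1,0,0,0,38,-40,0,0.7,0,0,0,38,-40,20,0.6,0,0,0,38,-40,30,0.6,0,0,0,36,-44,40,0.6])

```text
clock: 1.6
position: [0.4491, 0.1071, 0.145]
ee_rot: [0.0, 0.976, 0.218, 0.001]
contact_force: [0.7, 0.0, 0.2]
width: 0.0509
```

Call:
drive_tool(targets=[0,0,0,0,0,0,0.6])

```text
clock: 1.72
position: [0.446, 0.1078, 0.1426]
ee_rot: [-0.001, 0.975, 0.221, -0.003]
contact_force: [-0.5, -0.3, -0.1]
width: 0.0511
```

```bash
cat >> h.py <<'E'
def wray(uv,z):
    c=calibration('wrist');s,r=pose();H=c['hand_eye']
    d=r.apply(H[:3,:3]@np.linalg.solve(c['mtx'],[uv[0],uv[1],1]));o=s['position']+r.apply(H[:3,3])
    return o+d*(z-o[2])/d[2]
def snap(n,f):
    import cv2
    im=get_image(n);cv2.imwrite('pics/'+f,im[:,:,::-1]);return im
E
python3 - <<'E'
from h import *
go(.4475,.1116,.022)
snap('wrist','w1.png')
E
```

```text
shift tool mm [  3.7  -2.4 120.6] toolY yaw -64.5 clock 1.73 pos [0.446  0.1078 0.1426] w 0.0511 j6 1.21 j1 0.08 tz [-0.007  0.    -1.   ]
```

View pics/w1.png

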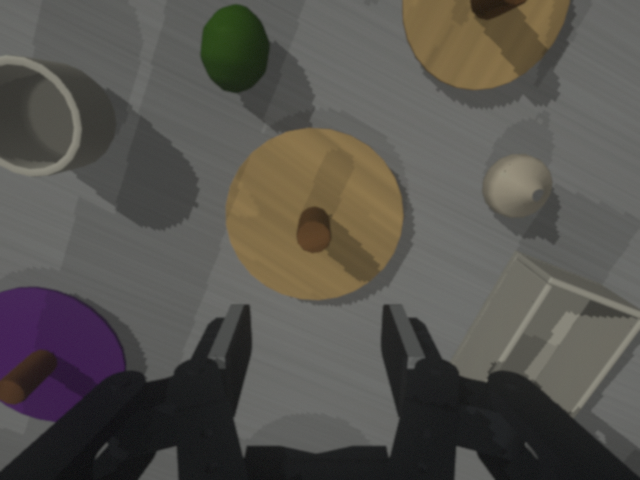

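```bash
python3 - <<'E'
from h import *
print(wray((314.5,213.5),.011),wray((314,236),.052))
print('medium scene knob',ray('scene',(347.2,295),.052),'small',ray('scene',(110+530/4,220+348/4),.052))
E
```

```text
[0.45400205 0.11155281 0.011     ] [0.45077787 0.1101358  0.052     ]
medium scene knob [0.61878281 0.07665689 0.052     ] small [ 0.6245666  -0.11172961  0.052     ]
```

Call:
drive_tool(targets=[0,0,0,3,0,40,0.6,0,0,0,3,0,40,0.6,0,0,0,0,0,30,0.6,0,0,0,0,0,9,0.6,0,0,0,0,0,0,0.6], grip_force=40)

```text
clock: 2.4
position: [0.454, 0.1068, 0.027]
ee_rot: [0.0, 0.976, 0.218, 0.0]
contact_force: [0.2, 0.5, 0.9]
width: 0.0512
```

```bash
python3 - <<'E'
from h import *
go(.45,.111,.022)
snap('wrist','w2.png')
go(.45,.111,.022)
print(get_state()['contact_force'])
E
```

```text
shift tool mm [-1.8 -5.5  5. ] toolY yaw -64.9 clock 2.4 pos [0.454  0.1068 0.027 ] w 0.0512 j6 1.21 j1 0.08 tz [ 0.001 -0.    -1.   ]
shift tool mm [-2.4 -5.5  5.5] toolY yaw -64.9 clock 2.45 pos [0.4545 0.107  0.0275] w 0.0512 j6 1.21 j1 0.08 tz [ 0.002 -0.    -1.   ]
[ 0.01445029 -0.85562097  0.14142288]
```

View pics/w2.png

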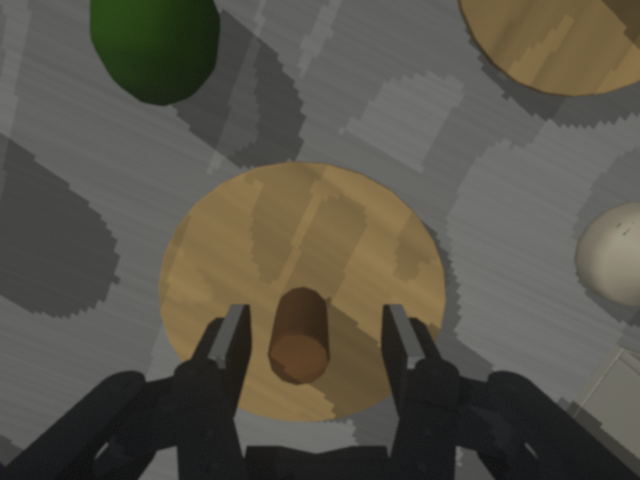

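```bash
python3 - <<'E'
from h import *
s,r=pose()
for uv,z in(((299,360),.052),((303,290),.052)): 
    p=wray(uv,z);print(p,r.inv().apply(p-s['position'])*1000)
p=wray((302.5,291),.012);print(p,r.inv().apply(p-s['position'])*1000)
E
```

```text
[0.44968024 0.11184851 0.052     ] [ -2.26146895  -6.37707989 -24.49766119]
[0.47447488 0.12169696 0.052     ] [ 24.36820583  -4.75721445 -24.45024911]
[0.45624677 0.11490621 0.012     ] [ 4.91305889 -6.3920832  15.51477018]
```

Call:
drive_tool(targets=[0,0,0,-2,-6,0,0.6,0,0,0,0,0,5,0.6,0,0,0,0,0,0,0,0,0,0,0,0,0,0,0,0,0,0,0,0,0,0,0,0,0,0,0,0,0,0,0,0,0,0,0], grip_force=40)

```text
clock: 3.32
position: [0.4493, 0.1123, 0.0217]
ee_rot: [0.0, 0.976, 0.218, 0.0]
contact_force: [-0.7, 0.8, 4.5]
width: 0.0204
```

Call:
drive_tool(targets=[0,0,0,0,0,-10,0,0,0,0,0,0,-30,0,0,0,0,0,0,-40,0,0,0,0,0,0,-40,0,0,0,0,0,0,0,0])

```text
clock: 3.95
position: [0.4516, 0.1124, 0.1446]
ee_rot: [0.001, 0.976, 0.218, 0.004]
contact_force: [0.7, -0.7, -1.8]
width: 0.0208
```

```bash
python3 - <<'E'
from h import *
for i in range(3):
    im=get_image('scene') if i<2 else snap('wrist','w3.png')
    go(.450-.001,.111-.4023,.14)
E
```

```text
shift tool mm [-172.6  364.8    2.7] toolY yaw -64.8 clock 4.0 pos [0.4499 0.1122 0.1427] w 0.0208 j6 1.23 j1 0.09 tz [ 0.003  0.    -1.   ]
shift tool mm [-171.5  365.1    1.5] toolY yaw -64.8 clock 4.05 pos [0.4487 0.1121 0.1414] w 0.0212 j6 1.23 j1 0.09 tz [ 0. -0. -1.]
shift tool mm [-170.9  365.4    0.8] toolY yaw -64.8 clock 4.1 pos [0.4481 0.1121 0.1406] w 0.0209 j6 1.23 j1 0.09 tz [-0.002 -0.    -1.   ]
```

View pics/w3.png

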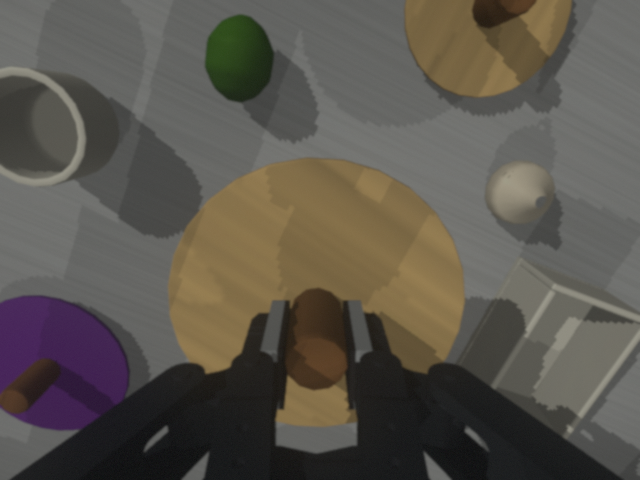

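Call:
drive_tool(targets=[0,0,0,-10,21,0,0,0,0,0,-17,36,0,0,0,0,0,-18,37,0,0,0,0,0,-18,37,0,0,0,0,0,-17,37,0,0,0,0,0,-17,37,0,0,0,0,0,-17,37,0,0,0,0,0,-17,37,0,0,0,0,0,-17,36,0,0,0,0,0,-14,29,0,0,0,0,0,-10,20,0,0,0,0,0,0,0,0,0])

```text
clock: 5.6
position: [0.448, -0.2911, 0.1403]
ee_rot: [-0.001, 0.976, 0.217, -0.001]
contact_force: [-1.1, -0.0, -0.7]
width: 0.0209
```

```bash
python3 - <<'E'
from h import *
for i in range(4):
    im=snap('wrist','w4.png') if i<3 else snap('top','t4.png')
    go(.4485,-.2902,.064)
import cv2
im=cv2.imread('pics/t4.png');cv2.imwrite('pics/t4c.png',cv2.resize(im[130:300,340:560],None,fx=3.5,fy=3.5,interpolation=cv2.INTER_CUBIC))
E
```

```text
shift tool mm [ 0.4  0.8 76.5] toolY yaw -64.9 clock 5.65 pos [ 0.4479 -0.2898  0.1405] w 0.0207 j6 0.43 j1 -0.71 tz [-0.002  0.002 -1.   ]
shift tool mm [ 0.1  1.4 76.7] toolY yaw -64.8 clock 5.7 pos [ 0.4479 -0.2892  0.1407] w 0.0207 j6 0.43 j1 -0.7 tz [-0.002  0.002 -1.   ]
shift tool mm [-0.1  1.5 76.9] toolY yaw -64.8 clock 5.75 pos [ 0.448  -0.2889  0.1409] w 0.0206 j6 0.43 j1 -0.7 tz [-0.001  0.002 -1.   ]
shift tool mm [-0.3  1.4 77.2] toolY yaw -64.7 clock 5.8 pos [ 0.4482 -0.2889  0.1412] w 0.0213 j6 0.43 j1 -0.7 tz [-0.001  0.001 -1.   ]
```

View pics/w4.png

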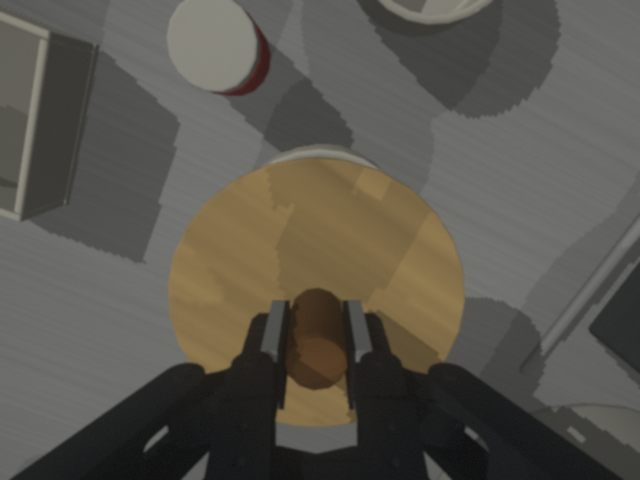

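View pics/t4c.png

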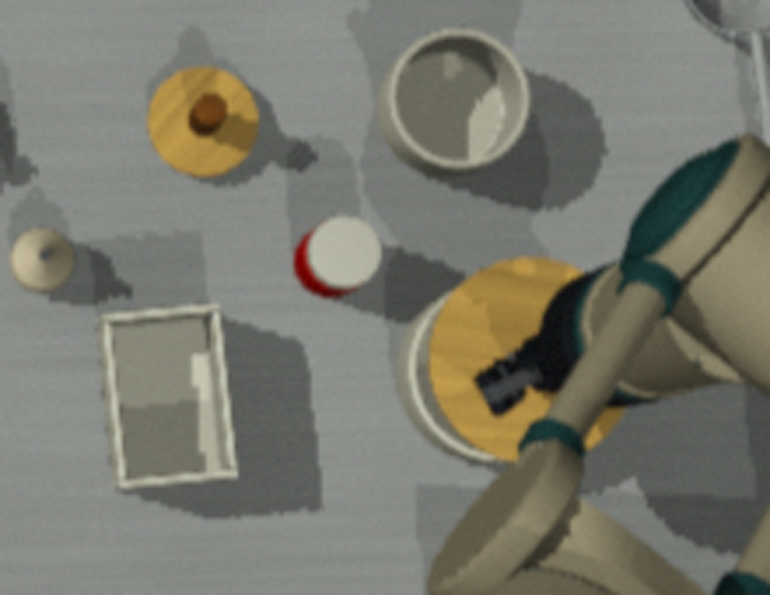

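Call:
drive_tool(targets=[0,0,0,0,1,25,0,0,0,0,0,0,30,0,0,0,0,0,0,12,0,0,0,0,0,0,6,0,0,0,0,0,0,3,0,0,0,0,0,0,0,0,0,0,0,0,0,0,0])

```text
clock: 6.68
position: [0.4493, -0.2916, 0.0661]
ee_rot: [0.001, 0.976, 0.218, 0.0]
contact_force: [-0.4, 0.2, -1.0]
width: 0.0215
```

```bash
python3 - <<'E'
from h import *
snap('wrist','w5.png');go(.4485,-.2902,.064);print(get_state()['contact_force'],get_state()['moment'])
E
```

```text
shift tool mm [-0.1 -1.6  2. ] toolY yaw -64.8 clock 6.72 pos [ 0.4492 -0.2916  0.066 ] w 0.0208 j6 0.43 j1 -0.71 tz [ 0.001 -0.001 -1.   ]
[ 0.33791872  0.19700191 -0.54000329] [ 0.01051524 -0.01917975 -0.01334049]
```

View pics/w5.png

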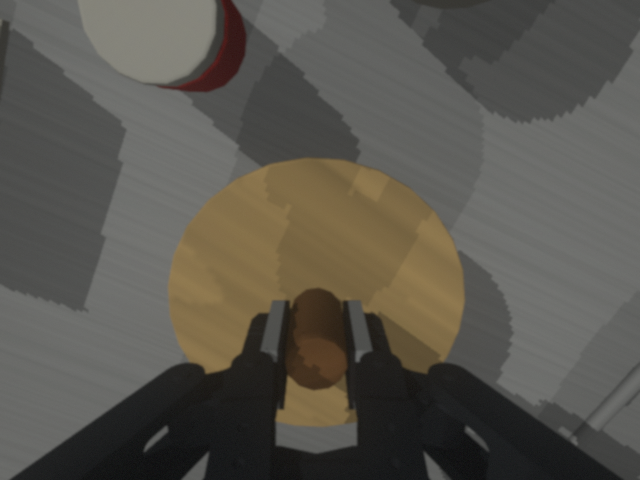

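Call:
drive_tool(targets=[0,0,0,0,0,2,0,0,0,0,0,0,0,0,0,0,0,0,0,0,0.55,0,0,0,0,0,0,0.55,0,0,0,0,0,0,0.55,0,0,0,0,0,-20,0.55,0,0,0,0,0,-40,0.55,0,0,0,0,0,-30,0.55,0,0,0,0,0,0,0.55])

```text
clock: 7.85
position: [0.4503, -0.2924, 0.1559]
ee_rot: [0.002, 0.976, 0.218, 0.002]
contact_force: [-0.6, -0.6, -0.8]
width: 0.0465
```

```bash
python3 - <<'E'
from h import *
snap('wrist','w6.png');go(.617+.0015,-.1113,.12)
import cv2
cv2.imwrite('pics/s6.png',cv2.resize(snap('scene','s6f.png')[220:360,110:310,::-1],None,fx=4,fy=4,interpolation=cv2.INTER_CUBIC))
E
```

```text
shift tool mm [229.8 -91.1  34.3] toolY yaw -64.8 clock 7.9 pos [ 0.4493 -0.2916  0.1543] w 0.0472 j6 0.43 j1 -0.71 tz [ 0.002 -0.001 -1.   ]
```

View pics/w6.png

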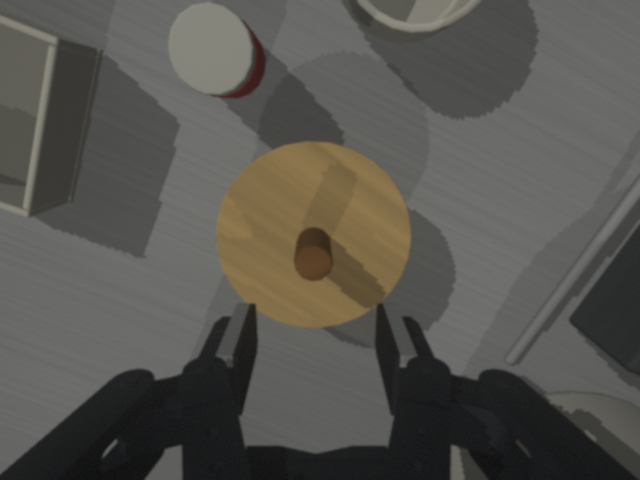

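View pics/s6.png

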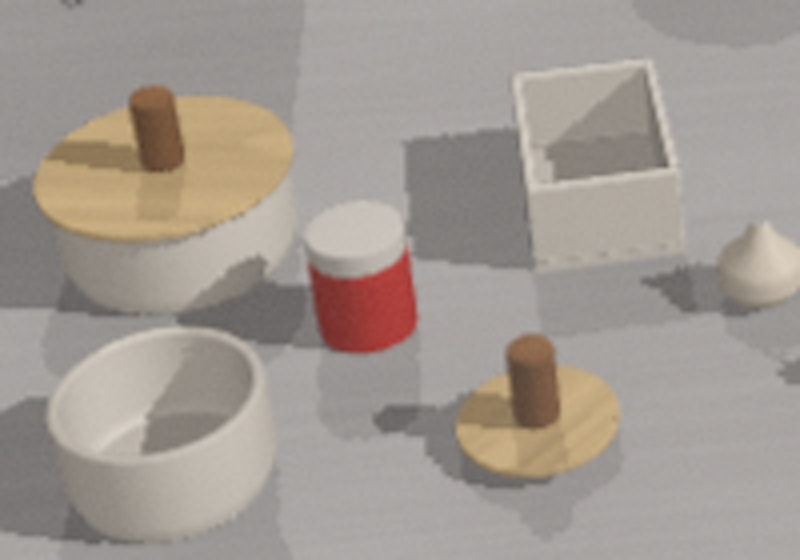

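The large lid sits level on its pot (scene crop around (165,170)). Next is the small lid, so I move to hover over it.

Call:
drive_tool(targets=[0,0,0,21,-8,0,0.55,0,0,0,36,-14,0,0.55,0,0,0,39,-15,0,0.55,0,0,0,39,-15,0,0.55,0,0,0,39,-15,10,0.55,0,0,0,36,-14,20,0.55,0,0,0,21,-10,20,0.55,0,0,0,0,0,20,0.55,0,0,0,0,0,0,0.55,0,0,0,0,0,0,0.55])

```text
clock: 9.2
position: [0.6189, -0.1111, 0.0833]
ee_rot: [-0.0, 0.976, 0.218, -0.0]
contact_force: [-0.3, -0.6, -0.1]
width: 0.0471
```

```bash
python3 - <<'E'
from h import *
snap('wrist','w7.png');go(.62,-.111,.022)
E
```

```text
shift tool mm [ 0.7  0.1 61.9] toolY yaw -64.8 clock 9.25 pos [ 0.6193 -0.1112  0.0839] w 0.047 j6 0.84 j1 -0.29 tz [ 0.001 -0.    -1.   ]
```

View pics/w7.png

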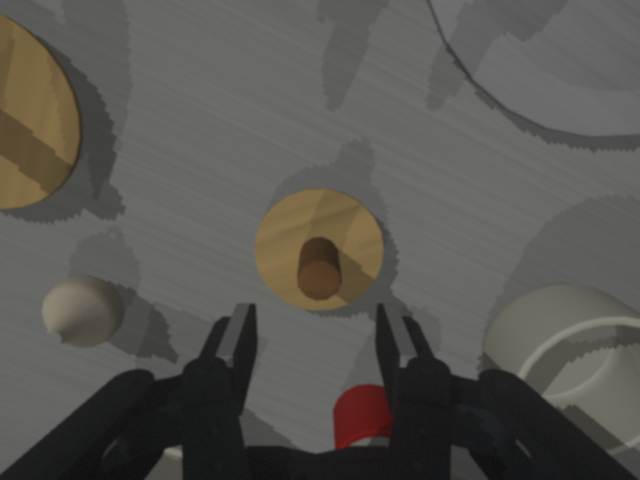

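```bash
python3 - <<'E'
from h import *
s,r=pose()
p=wray((319,280),.052);print(p,r.inv().apply(p-s['position'])*1000)
E
```

```text
[ 0.62224587 -0.11082172  0.052     ] [ 2.83441713  0.91425609 31.9434042 ]
```

Call:
drive_tool(targets=[0,0,0,2,1,25,0.55,0,0,0,0,0,27,0.55,0,0,0,0,0,10,0.55,0,0,0,0,0,0,0.3,0,0,0,0,0,0,0,0,0,0,0,0,0,0,0,0,0,0,0,0,0,0,0,0,0,0,0,0], grip_force=40)

```text
clock: 10.25
position: [0.622, -0.1108, 0.0224]
ee_rot: [0.0, 0.976, 0.218, 0.001]
contact_force: [-0.7, -0.9, 4.7]
width: 0.0208
```

```bash
python3 - <<'E'
from h import *
snap('wrist','w8.png')
go(.62,-.111,.15);print(get_state()['contact_force'])
s=get_state()['position'];x,y=s[0]+.4406-.6195,s[1]+.2885+.1113;print(x,y);go(x,y,.15)
E
```

```text
shift tool mm [  -1.8   -0.6 -127.6] toolY yaw -64.8 clock 10.3 pos [ 0.6221 -0.1108  0.0224] w 0.0213 j6 0.84 j1 -0.29 tz [ 0.002 -0.001 -1.   ]
[ 0.09254787 -0.78556326  5.72174092]
0.44315928545587757 0.28896864406945244
shift tool mm [   8.5 -437.8 -128.1] toolY yaw -64.8 clock 10.3 pos [ 0.6221 -0.1108  0.0224] w 0.0213 j6 0.84 j1 -0.29 tz [ 0.002 -0.001 -1.   ]
```

View pics/w8.png

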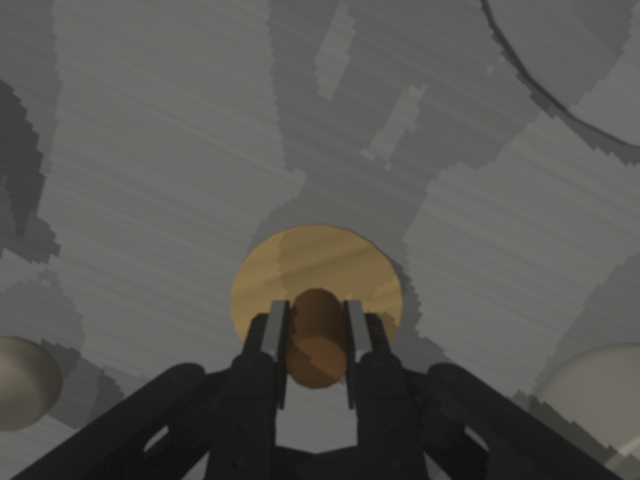

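Call:
drive_tool(targets=[0,0,0,0,0,-20,0,0,0,0,0,0,-40,0,0,0,0,0,0,-40,0,0,0,0,0,0,-28,0,0,0,0,0,-15,0,0,0,0,0,0,-30,0,0,0,0,0,1,-43,0,0,0,0,0,1,-50,0,0,0,0,0,2,-50,0,0,0,0,0,2,-50,0,0,0,0,0,2,-50,0,0])

```text
clock: 11.68
position: [0.5031, 0.1551, 0.1475]
ee_rot: [-0.0, 0.976, 0.218, -0.002]
contact_force: [-0.8, 0.3, -0.6]
width: 0.0209
```

Call:
drive_tool(targets=[0,0,0,0,-50,0,0,0,0,0,0,-45,0,0,0,0,0,0,-35,0,0,0,0,0,0,-20,0,0,0,0,0,0,0,0,0,0,0,0,0,0,0,0])

```text
clock: 12.42
position: [0.4414, 0.2884, 0.1484]
ee_rot: [0.001, 0.976, 0.218, -0.001]
contact_force: [-0.4, 0.3, -1.1]
width: 0.0207
```

```bash
python3 - <<'E'
from h import *
snap('wrist','w9.png')
go(.4432,.289,.064)
import cv2
im=snap('top','t9.png')[:,:,::-1];cv2.imwrite('pics/t9c.png',cv2.resize(im[190:300,170:300],None,fx=5,fy=5,interpolation=cv2.INTER_CUBIC))
go(.4432,.289,.064)
E
```

```text
shift tool mm [ 1.7 -0.2 84.7] toolY yaw -64.8 clock 12.47 pos [0.4419 0.2882 0.1487] w 0.0209 j6 1.58 j1 0.45 tz [-0.001 -0.001 -1.   ]
shift tool mm [ 1.4 -0.4 84.9] toolY yaw -64.9 clock 12.53 pos [0.4422 0.2881 0.1489] w 0.0206 j6 1.58 j1 0.45 tz [-0.001 -0.001 -1.   ]
```

View pics/w9.png

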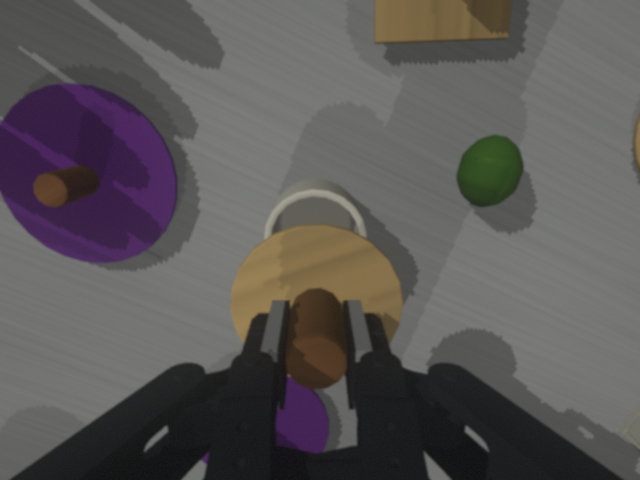

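View pics/t9c.png

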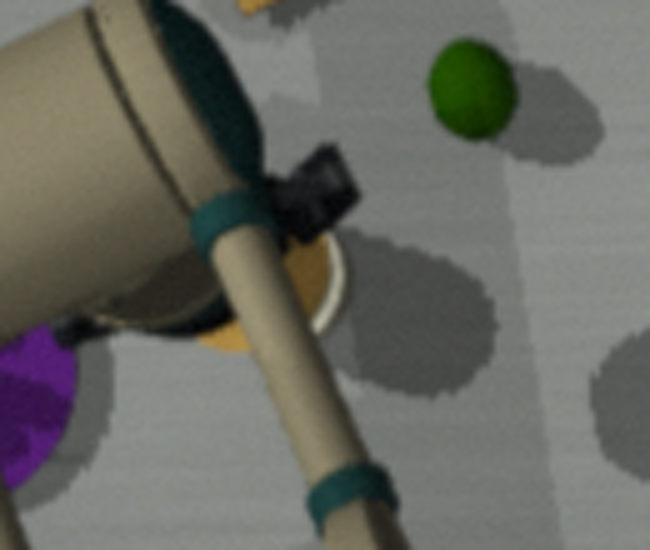

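```bash
python3 - <<'E'
from h import *
s,r=pose()
for uv in((315.5,189),(265,235),(366,235)):
    p=wray(uv,.05);print(p,(r.inv().apply(p-s['position'])*1000).round(1))
E
```

```text
[0.47209944 0.30311857 0.05      ] [33.6 -0.9 98.9]
[0.43180415 0.31952412 0.05      ] [  4.1 -32.9  98.9]
[0.45907942 0.26162099 0.05      ] [ 4.1 31.1 98.9]
```

Call:
drive_tool(targets=[0,0,0,1,-1,30,0,0,0,0,0,0,34,0,0,0,0,0,0,12,0,0,0,0,0,0,5,0,0,0,0,0,0,2,0,0,0,0,0,0,0,0])

```text
clock: 13.28
position: [0.4433, 0.2907, 0.0672]
ee_rot: [-0.0, 0.976, 0.218, 0.001]
contact_force: [1.2, -1.0, -0.0]
width: 0.0208
```

Call:
drive_tool(targets=[0,0,0,0,0,1,0,0,0,0,0,0,0,0])

```text
clock: 13.52
position: [0.4428, 0.2906, 0.0658]
ee_rot: [-0.0, 0.976, 0.218, 0.0]
contact_force: [-0.8, -0.4, -0.6]
width: 0.0207
```

Plug is in the mouth with no contact force. I'll lower it 1 mm more, release and lift.

Call:
drive_tool(targets=[0,0,0,0,0,1,0,0,0,0,0,0,0,0,0,0,0,0,0,0,0.55,0,0,0,0,0,0,0.55,0,0,0,0,0,0,0.55,0,0,0,0,0,-20,0.55,0,0,0,0,0,-40,0.55,0,0,0,0,0,-30,0.55,0,0,0,0,0,0,0.55])

```text
clock: 14.65
position: [0.4443, 0.2913, 0.1569]
ee_rot: [-0.001, 0.976, 0.218, 0.003]
contact_force: [0.8, -0.0, -0.9]
width: 0.047
```

```bash
python3 - <<'E'
from h import *
snap('wrist','w10.png');go(.638,.2945,.085,-63.3)
import cv2
cv2.imwrite('pics/s10.png',cv2.resize(snap('scene','s10f.png')[200:340,380:560,::-1],None,fx=4,fy=4,interpolation=cv2.INTER_CUBIC))
E
```

```text
shift tool mm [177.8  79.5  70.6] toolY yaw -64.8 clock 14.7 pos [0.4431 0.2907 0.1552] w 0.047 j6 1.58 j1 0.45 tz [ 0.002  0.001 -1.   ]
turn about tool z deg -1.5 (half-turn alt 178.5 )
  shift after turn [175.7  84.1  70.6]
```

View pics/w10.png

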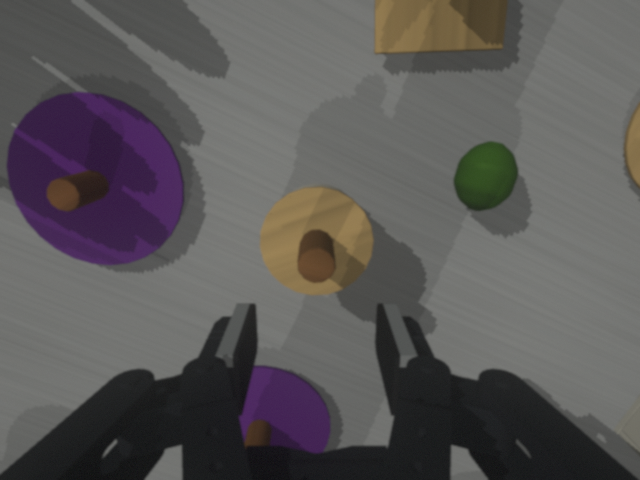

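View pics/s10.png

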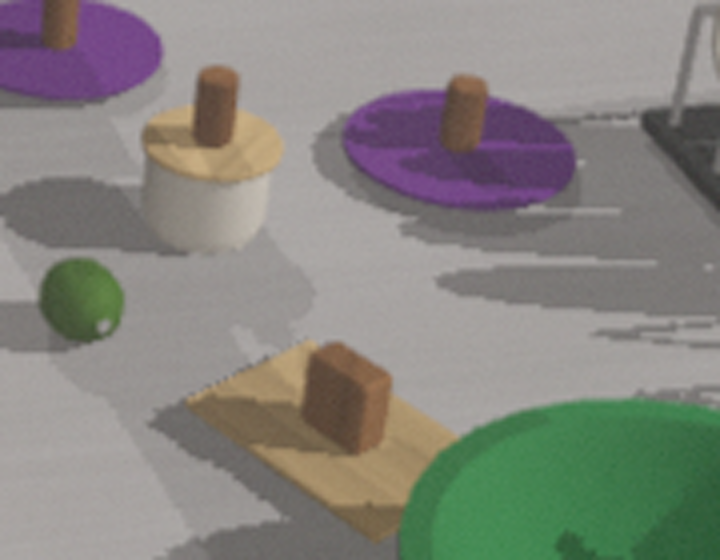

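```bash
python3 - <<'E'
from h import *
for z in(.06,.08,.1,.12,.14,.16): print(z,ray('top',(188,71),z)[:2].round(3),ray('scene',(555,352),z)[:2].round(3),ray('top',(207,118),z)[:2].round(3))
E
```

```text
0.06 [0.837 0.364] [0.82  0.368] [0.728 0.322]
0.08 [0.83 0.36] [0.839 0.354] [0.722 0.319]
0.1 [0.823 0.356] [0.859 0.34 ] [0.717 0.315]
0.12 [0.816 0.352] [0.878 0.326] [0.711 0.312]
0.14 [0.808 0.347] [0.898 0.311] [0.706 0.308]
0.16 [0.801 0.343] [0.917 0.297] [0.7   0.305]
```

Colander rim is about 75 mm high with its near edge at x≈0.72, so there's clearance. Going to the oblong lid.

Call:
drive_tool(targets=[0,0,-1.5,0,0,0,0.55,0,0,0,18,9,0,0.55,0,0,0,32,15,0,0.55,0,0,0,35,17,0,0.55,0,0,0,35,17,0,0.55,0,0,0,32,15,15,0.55,0,0,0,18,9,25,0.55,0,0,0,5,2,25,0.55,0,0,0,0,0,5,0.55,0,0,0,0,0,0,0.55,0,0,0,0,0,0,0.55])

```text
clock: 16.12
position: [0.6374, 0.2943, 0.0857]
ee_rot: [-0.0, 0.973, 0.231, 0.001]
contact_force: [-0.1, -0.1, 0.1]
width: 0.0469
```

```bash
python3 - <<'E'
from h import *
snap('wrist','w11.png');go(.638,.2945,.022,-63.3)
E
```

```text
shift tool mm [ 0.6  0.1 63.9] toolY yaw -63.3 clock 16.18 pos [0.6373 0.2943 0.0859] w 0.047 j6 1.44 j1 0.33 tz [ 0.002  0.001 -1.   ]
turn about tool z deg 0.0 (half-turn alt -180.0 )
  shift after turn [ 0.6  0.1 63.9]
```

View pics/w11.png

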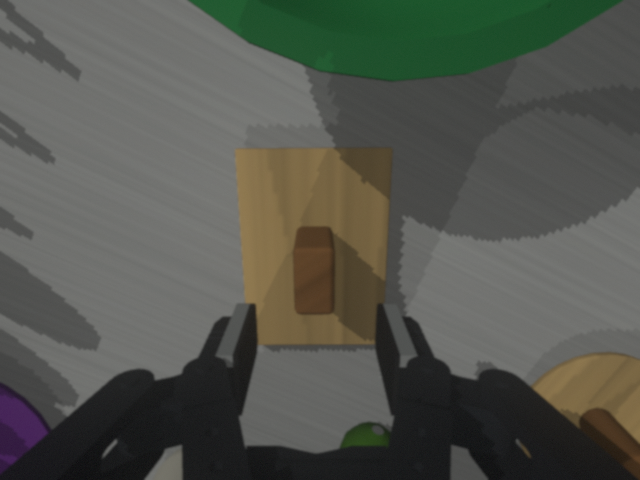

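```bash
python3 - <<'E'
from h import *
s,r=pose()
for uv in((314.2,280),(314.5,247.5),(314,312.5)):
    p=wray(uv,.052);print(p,(r.inv().apply(p-s['position'])*1000).round(1))
E
```

```text
[0.63851604 0.29649398 0.052     ] [ 2.  -1.4 33.9]
[0.65337895 0.30381753 0.052     ] [18.6 -1.2 33.9]
[0.62283075 0.28871002 0.052     ] [-15.5  -1.5  33.8]
```

Call:
drive_tool(targets=[0,0,0,1,-1,25,0.55,0,0,0,0,0,29,0.55,0,0,0,0,0,10,0.55,0,0,0,0,0,0,0.3,0,0,0,0,0,0,0,0,0,0,0,0,0,0,0,0,0,0,0,0,0,0,0,0,0,0,0,0], grip_force=40)

```text
clock: 17.18
position: [0.638, 0.2956, 0.0217]
ee_rot: [-0.0, 0.973, 0.231, 0.001]
contact_force: [-0.2, 0.9, 4.8]
width: 0.0196
```

```bash
python3 - <<'E'
from h import *
snap('wrist','w12.png')
s=get_state()['position'];print(s)
# pot target: top offset from lid (true L estimated by top = .6358,.2941; wrist=.6385,.2965)
go(.4347+.002,-.078+.0005,.15,-86.7);print(get_state()['contact_force'])
E
```

```text
[0.63796257 0.29563636 0.02171674]
shift tool mm [-347.2  243.  -129. ] toolY yaw -63.3 clock 17.23 pos [0.638  0.2956 0.0217] w 0.0196 j6 1.44 j1 0.34 tz [ 0.002  0.001 -1.   ]
turn about tool z deg 23.4 (half-turn alt -156.6 )
  shift after turn [-222.1  360.9 -129. ]
[0.11097353 0.11851834 6.31896721]
```

View pics/w12.png

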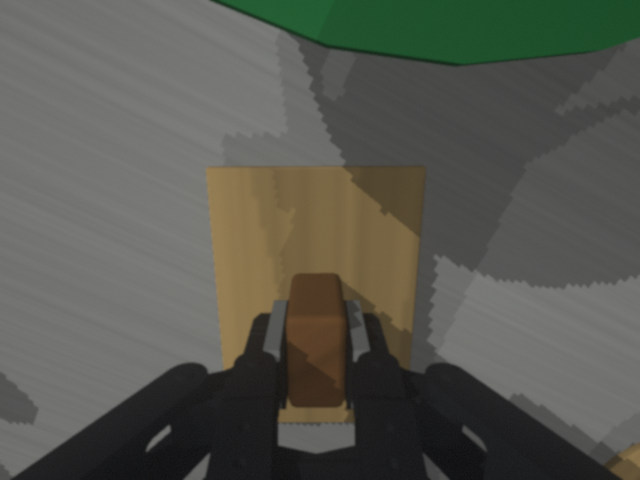

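Call:
drive_tool(targets=[0,0,0,0,0,-20,0,0,0,0,0,0,-40,0,0,0,0,0,0,-40,0,0,0,7.8,0,0,-28,0,0,0,7.8,0,0,0,0,0,0,7.8,0,0,0,0,0,0,0,-11,18,0,0,0,0,0,-20,33,0,0,0,0,0,-24,39,0,0,0,0,0,-26,42,0,0,0,0,0,-26,42,0,0,0,0,0,-26,42,0,0])

```text
clock: 18.73
position: [0.5155, 0.0707, 0.148]
ee_rot: [0.0, 1.0, 0.029, -0.0]
contact_force: [0.2, -0.4, -0.6]
width: 0.0195
```

Call:
drive_tool(targets=[0,0,0,-26,42,0,0,0,0,0,-26,42,0,0,0,0,0,-22,36,0,0,0,0,0,-15,25,0,0,0,0,0,0,0,0,0,0,0,0,0,0,0,0])

```text
clock: 19.48
position: [0.4365, -0.0774, 0.1484]
ee_rot: [-0.0, 1.0, 0.029, 0.0]
contact_force: [0.3, -0.3, -1.9]
width: 0.0193
```

```bash
python3 - <<'E'
from h import *
snap('wrist','w13.png')
go(.4367,-.0775,.0637,-86.7)
go(.4367,-.0775,.0637,-86.7)
E
```

```text
shift tool mm [ 0.   0.4 84.7] toolY yaw -86.7 clock 19.52 pos [ 0.4366 -0.0772  0.1484] w 0.0198 j6 1.18 j1 -0.33 tz [ 0.  0. -1.]
turn about tool z deg 0.0 (half-turn alt -180.0 )
  shift after turn [ 0.   0.4 84.7]
shift tool mm [ 0.   0.4 84.7] toolY yaw -86.7 clock 19.52 pos [ 0.4366 -0.0772  0.1484] w 0.0198 j6 1.18 j1 -0.33 tz [ 0.  0. -1.]
turn about tool z deg 0.0 (half-turn alt -180.0 )
  shift after turn [ 0.   0.4 84.7]
```

View pics/w13.png

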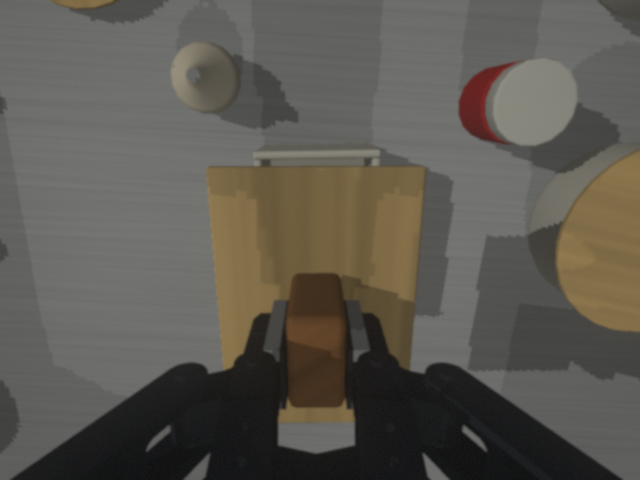

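```bash
python3 - <<'E'
from h import *
s,r=pose()
for uv in((254,153),(380,150)):
    p=wray(uv,.05);print(p,(r.inv().apply(p-s['position'])*1000).round(1))
E
```

```text
[ 0.48933845 -0.036811    0.05      ] [ 54.9 -37.2  98.4]
[ 0.4955013  -0.11111824  0.05      ] [56.8 37.3 98.4]
```

Call:
drive_tool(targets=[0,0,0,-1,0,30,0,0,0,0,0,0,34,0,0,0,0,0,0,12,0,0,0,0,0,0,5,0,0,0,0,0,0,2,0,0,0,0,0,0,0,0])

```text
clock: 20.27
position: [0.436, -0.078, 0.0662]
ee_rot: [0.0, 1.0, 0.029, 0.001]
contact_force: [0.0, -0.4, -1.4]
width: 0.0191
```

Call:
drive_tool(targets=[0,0,0,0,0,1,0,0,0,0,0,0,0,0])

```text
clock: 20.52
position: [0.4355, -0.078, 0.0648]
ee_rot: [0.0, 1.0, 0.029, 0.0]
contact_force: [0.3, -0.7, -1.0]
width: 0.0195
```

Call:
drive_tool(targets=[0,0,0,0,0,1,0,0,0,0,0,0,0,0,0,0,0,0,0,0,0.55,0,0,0,0,0,0,0.55,0,0,0,0,0,0,0.55,0,0,0,0,0,-20,0.55,0,0,0,0,0,-40,0.55,0,0,0,0,0,-30,0.55,0,0,0,0,0,0,0.55])

```text
clock: 21.65
position: [0.437, -0.0784, 0.1555]
ee_rot: [0.001, 1.0, 0.029, 0.003]
contact_force: [0.7, 0.9, -0.2]
width: 0.0472
```

```bash
python3 - <<'E'
from h import *
snap('wrist','w14.png');go(.6165,.0775,.085)
import cv2
cv2.imwrite('pics/s14.png',cv2.resize(snap('scene','s14f.png')[200:360,200:400,::-1],None,fx=3.5,fy=3.5,interpolation=cv2.INTER_CUBIC))
E
```

```text
shift tool mm [ 189.2 -144.9   69.3] toolY yaw -86.7 clock 21.7 pos [ 0.4358 -0.078   0.1541] w 0.0471 j6 1.18 j1 -0.33 tz [ 0.002 -0.001 -1.   ]
```

View pics/s14.png

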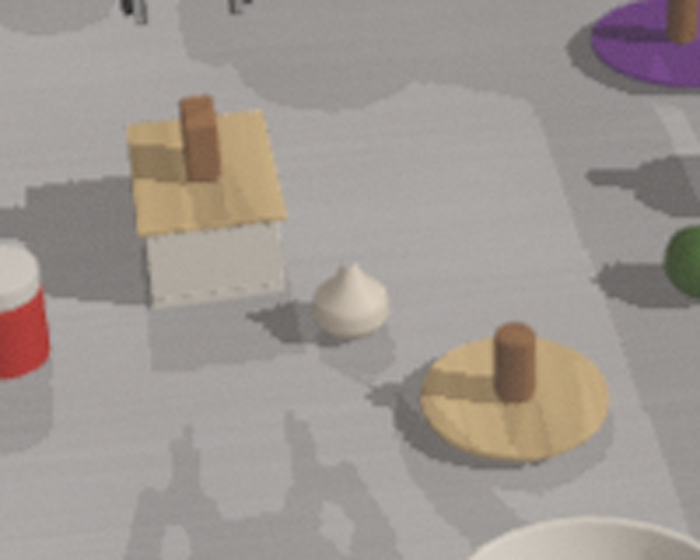

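The oblong lid is home and level (crop around (205,170)). Last one: the medium lid.

Call:
drive_tool(targets=[0,0,0,17,-13,0,0.55,0,0,0,29,-22,0,0.55,0,0,0,33,-25,0,0.55,0,0,0,33,-25,0,0.55,0,0,0,33,-25,5,0.55,0,0,0,28,-22,15,0.55,0,0,0,16,-13,25,0.55,0,0,0,0,0,20,0.55,0,0,0,0,0,4,0.55,0,0,0,0,0,0,0.55,0,0,0,0,0,0,0.55])

```text
clock: 23.12
position: [0.616, 0.0775, 0.0852]
ee_rot: [0.0, 1.0, 0.029, 0.001]
contact_force: [0.6, 0.2, -0.1]
width: 0.0472
```

```bash
python3 - <<'E'
from h import *
snap('wrist','w15.png');go(.6165,.0775,.022)
E
```

```text
shift tool mm [ 0.3 -0.  63.4] toolY yaw -86.7 clock 23.18 pos [0.6161 0.0775 0.0854] w 0.047 j6 1.53 j1 0.01 tz [ 0.002 -0.    -1.   ]
```

View pics/w15.png

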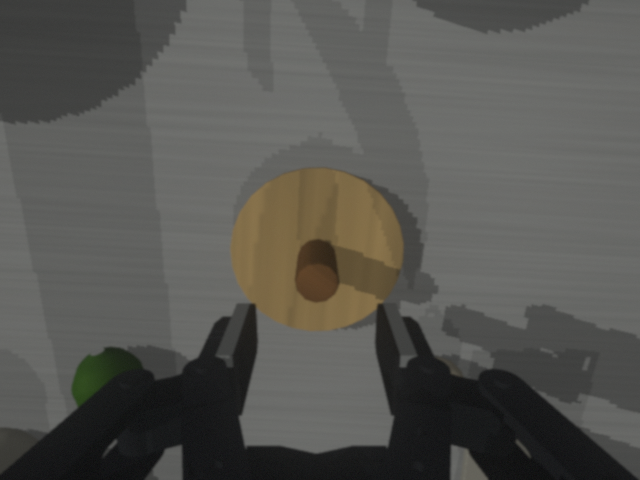

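Call:
drive_tool(targets=[0,0,0,2,0,25,0.55,0,0,0,0,0,28,0.55,0,0,0,0,0,10,0.55,0,0,0,0,0,0,0.3,0,0,0,0,0,0,0,0,0,0,0,0,0,0,0,0,0,0,0,0,0,0,0,0,0,0,0,0], grip_force=40)

```text
clock: 24.18
position: [0.6183, 0.0779, 0.0224]
ee_rot: [0.0, 1.0, 0.029, 0.001]
contact_force: [0.8, -0.3, 4.0]
width: 0.021
```

```bash
python3 - <<'E'
from h import *
s=get_state()['position'];print(s)
go(.6229+.0025,-.2723,.15);print(get_state()['contact_force'])
E
```

```text
[0.61830716 0.07787892 0.02237785]
shift tool mm [ -12.9  350.  -127.6] toolY yaw -86.7 clock 24.18 pos [0.6183 0.0779 0.0224] w 0.021 j6 1.53 j1 0.01 tz [ 0.002 -0.    -1.   ]
[ 0.84563162 -0.33357072  3.98751392]
```

Call:
drive_tool(targets=[0,0,0,0,0,-20,0,0,0,0,0,0,-40,0,0,0,0,0,0,-40,0,0,0,0,0,0,-28,0,0,0,0,0,15,0,0,0,0,0,-1,30,0,0,0,0,0,-2,43,0,0,0,0,0,-2,45,0,0,0,0,0,-2,45,0,0,0,0,0,-2,45,0,0,0,0,0,-2,45,0,0,0,0,0,-2,40,0,0])

```text
clock: 25.68
position: [0.6209, -0.2326, 0.1473]
ee_rot: [-0.001, 1.0, 0.028, -0.002]
contact_force: [0.3, 0.2, 0.0]
width: 0.0207
```

Call:
drive_tool(targets=[0,0,0,0,27,0,0,0,0,0,0,15,0,0,0,0,0,0,0,0,0,0,0,0,0,0,0,0])

```text
clock: 26.18
position: [0.6248, -0.2708, 0.1494]
ee_rot: [-0.001, 1.0, 0.029, -0.0]
contact_force: [-0.8, 0.8, -0.2]
width: 0.0209
```

```bash
python3 - <<'E'
from h import *
snap('wrist','w16.png')
go(.6254,-.2723,.0644)
E
```

```text
shift tool mm [ 0.5  1.6 85.1] toolY yaw -86.6 clock 26.23 pos [ 0.6249 -0.2708  0.1495] w 0.0208 j6 1.0 j1 -0.51 tz [-0.     0.001 -1.   ]
```

View pics/w16.png

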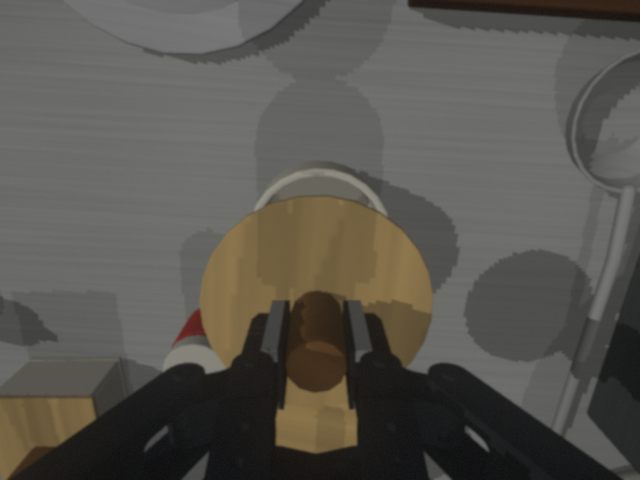

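```bash
python3 - <<'E'
from h import *
s,r=pose()
for uv in((321,168.5),(254,209),(387,211)):
    p=wray(uv,.05);print(p,(r.inv().apply(p-s['position'])*1000).round(1))
E
```

```text
[ 0.67061223 -0.27054872  0.05      ] [45.7  2.6 99.5]
[ 0.64308998 -0.2305476   0.05      ] [ 20.6 -39.   99.6]
[ 0.64682638 -0.31327729  0.05      ] [19.4 43.8 99.5]
```

Call:
drive_tool(targets=[0,0,0,0,2,30,0,0,0,0,0,0,34,0,0,0,0,0,0,12,0,0,0,0,0,0,5,0,0,0,0,0,0,3,0,0,0,0,0,0,0,0])

```text
clock: 26.98
position: [0.6255, -0.2745, 0.0664]
ee_rot: [0.0, 1.0, 0.029, 0.001]
contact_force: [0.2, 0.2, 0.3]
width: 0.0208
```

Call:
drive_tool(targets=[0,0,0,0,0,1,0,0,0,0,0,0,0,0])

```text
clock: 27.22
position: [0.6251, -0.2745, 0.0649]
ee_rot: [0.0, 1.0, 0.029, 0.0]
contact_force: [0.2, 0.0, -1.0]
width: 0.0205
```

Call:
drive_tool(targets=[0,0,0,0,0,0,0.55,0,0,0,0,0,0,0.55,0,0,0,0,0,0,0.55,0,0,0,0,0,-20,0.55,0,0,0,0,0,-40,0.55,0,0,0,0,0,-40,0.55,0,0,0,0,0,-40,0.55,0,0,0,-30,-10,-30,0.55,0,0,0,-40,-10,0,0.55,0,0,0,0,0,0,0.55])

```text
clock: 28.48
position: [0.5513, -0.2575, 0.2354]
ee_rot: [-0.0, 1.0, 0.028, -0.0]
contact_force: [0.5, 0.1, -0.1]
width: 0.0468
```

Call:
drive_tool(targets=[0,0,0,-50,0,0,0.55,0,0,0,-50,0,0,0.55,0,0,0,-50,0,0,0.55,0,0,0,-50,0,0,0.55,0,0,0,0,0,0,0.55])

```text
clock: 29.1
position: [0.3522, -0.2698, 0.2346]
ee_rot: [0.0, 1.0, 0.027, -0.0]
contact_force: [-0.7, 0.9, -0.8]
width: 0.0473
```

```bash
python3 - <<'E'
from h import *
snap('top','tf.png');snap('scene','sf.png');snap('wrist','wf.png')
import cv2
im=cv2.imread('pics/tf.png');cv2.imwrite('pics/tfc.png',cv2.resize(im[120:280,180:530],None,fx=2.25,fy=2.25,interpolation=cv2.INTER_CUBIC))
im=cv2.imread('pics/sf.png');cv2.imwrite('pics/sfc.png',cv2.resize(im[190:370,100:520],None,fx=1.9,fy=1.9,interpolation=cv2.INTER_CUBIC))
print(get_state()['position'],get_state()['contact_force'],get_state()['clock'])
E
```

```text
[ 0.35557607 -0.27056803  0.23474716] [-0.65860223 -0.1879297  -0.09764036] 29.25
```

View pics/tfc.png

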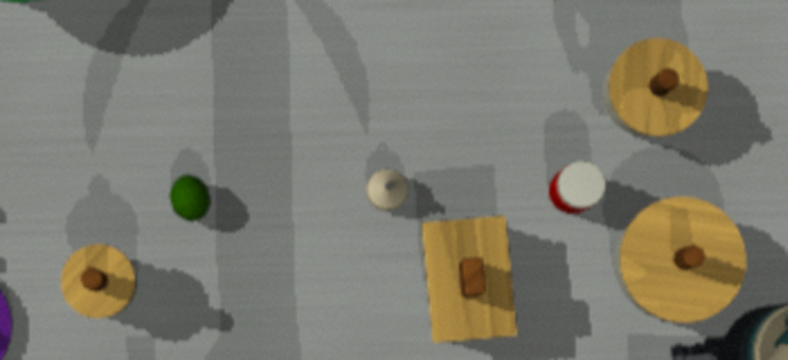

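View pics/sfc.png

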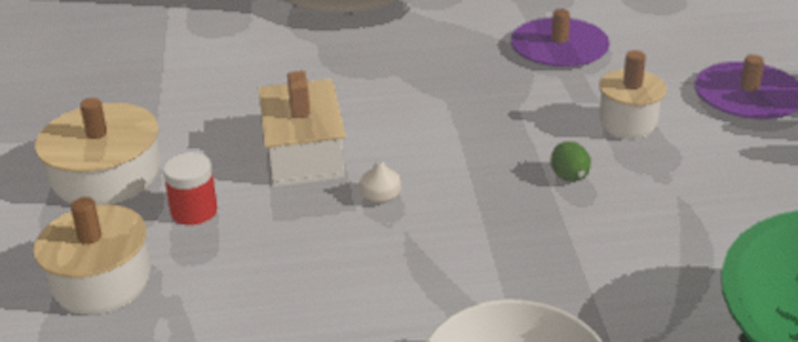

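```bash
python3 - <<'E'
from h import *
import cv2
P=dict(small=(.4406,.2885),medium=(.6229,-.2723),large=(.4464,-.2907),oblong=(.4347,-.078))
for k,(x,y) in P.items(): print(k,'plate',proj('top',(x,y,.054)).round(1),'knobtop',proj('top',(x,y,.094)).round(1),'sc plate',proj('scene',(x+.003,y,.054)).round(1),'sc knobtop',proj('scene',(x+.003,y,.094)).round(1))
im=cv2.imread('pics/tf.png');a=cv2.resize(im[125:270,440:520],None,fx=4,fy=4,interpolation=cv2.INTER_CUBIC)
im=cv2.imread('pics/sf.png');b=cv2.resize(im[230:360,110:220],None,fx=4,fy=4,interpolation=cv2.INTER_CUBIC)
c=np.zeros((580,780,3),np.uint8);c[:580,:320]=a;c[:520,330:770]=b;cv2.imwrite('pics/fin.png',c)
E
```

```text
small plate [224.3 244.9] knobtop [221.5 243.8] sc plate [432.4 234.6] sc knobtop [434.  218.2]
medium plate [471.7 157.9] knobtop [476.3 154.2] sc plate [149.3 315.5] sc knobtop [145.1 297.1]
large plate [483.4 235.6] knobtop [488.4 234.2] sc plate [152.  260.3] sc knobtop [148.4 243.4]
oblong plate [388.6 243.3] knobtop [390.7 242.1] sc plate [258.4 248. ] sc knobtop [256.8 231.4]
```

View pics/fin.png

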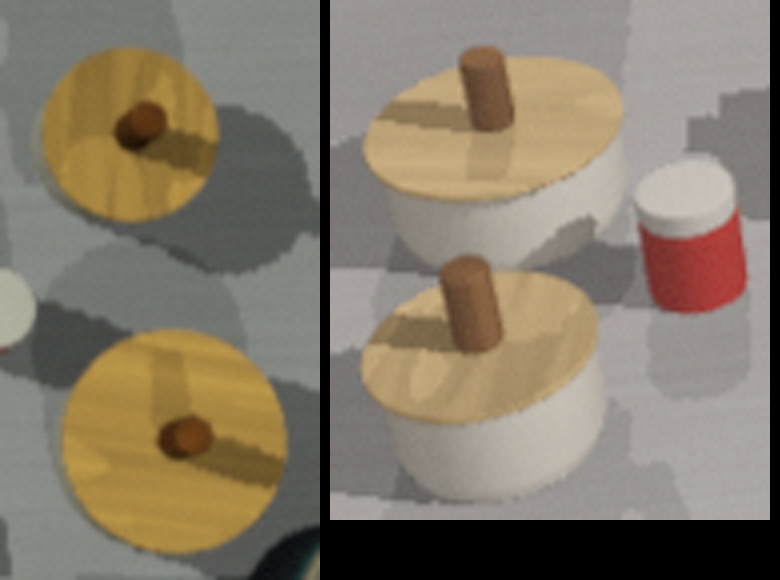

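Plate and knob-top pixels match the predicted seated positions to about 1 px, which means level and centred. Handing in.

```bash
python3 - <<'E'
from rig import *
sign_off()
E
```

```text
the job is handed in; nothing more can be done
```

All four lids are on their own pots, and I handed the job in at about 29 s of the 106 s. I gripped each lid by its knob, lowered the plug into the mouth until the plate was within about 1–2 mm of the rim, let go and lifted straight up. The order was large, small, oblong, medium.

**Last checks:**
- **Seating:** in the final top and scene pictures every lid looks level on its rim. In the top picture the plate centres, and the medium and large knob tops, are within about 1 px (roughly 2 mm) of where a seated lid should appear. I checked the tilt of the small and oblong lids only by eye.
- **Pots and clutter:** the pots look unmoved, the spice tin stands upright, and the purple look-alikes are untouched.
- **Gripper:** it is open, clear of everything, and reads about zero contact force.

**One disagreement:** the top camera put lids 2–5 mm nearer the robot in x than the wrist and scene cameras did. I allowed for this when placing. For the small, oblong and medium lids I also measured the pot against the tool with the wrist camera; for the large lid I only checked by eye that the rim looked centred. No check failed.

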